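Put the service tools back in their shadow tray and fit its cover

TASK

Lay the loose scraper and the loose fork spanner fully home in their own cut-outs of the red wooden tray, flat and let go, and after that set the plywood cover on the tray so that it sits down level over both steel pins. Keep the cover about level whenever it is moved, and hold each piece until it is down in its place: do not drop it in or ram it on. Leave the caliper in its cut-out, and do not shove or knock over anything else.

Things in the scene. Friction and masses are not known exactly. Their poses are not given: they have to be found in the camera images.
- scraper: Loose scraper, 142 mm long, flat on the mat. Origin on its underside, under the handle's centre line; x along the tool to the blade, z up. Wooden handle (grip here) x -75 to 15 mm, 18 wide, 28 thick; steel neck x 15 to 35, 12 wide, 8 thick; steel blade x 35 to 67, 42 wide, 8 thick. All undersides at z = 0. 0.09-0.16 kg.
- spanner: Loose fork spanner, 142 mm long, flat on the mat. Origin on its underside, under the handle's centre line; x along the tool to the fork, z up. Black handle (grip here) x -70 to 30 mm, 18 wide, 28 thick; steel head x 30 to 46, 40 wide, 10 thick; two prongs x 46 to 72, each 10 wide, 15 either side of the centre line. All undersides at z = 0. 0.1-0.19 kg.
- tray: Fixed wooden tray, 210 (x) by 180 (y) mm. Origin: centre of its underside, z up. Red top face at z = 30 mm with three cut-outs 10 mm deep (floor z = 20), each its tool's outline plus 2 mm all round: scraper's at y = 50, blade to +x; caliper's at y = 0 (filled); spanner's at y = -50, fork to -x, with an island between the prongs. A laid tool's handle stands 18 mm above the red face.
- pocket_scraper (a point): Point on the floor of the scraper's cut-out where the scraper's origin must come; axes as the scraper's must be (x towards the blade end, z up).
- pocket_spanner (a point): Point on the floor of the spanner's cut-out where the spanner's origin must come; axes as the spanner's must be (x towards the fork end, z up).
- cover: Loose plywood cover, 210 (x) by 180 (y) by 8 mm, at first flat on the worktop. Origin: centre of its underside, z up. Two 13 mm through holes at (90, -75) and (-90, 75) mm. On top in the middle a wooden bar grip 18 wide (x), 90 long (y), from z = 8 to 38 mm. It fits either way round (half a turn about z). 0.2-0.37 kg.
- cover_seat (a point): Centre of the cover's seat, 54 mm above the tray's underside, axes as the tray's; the seated cover's origin comes here, x axes parallel. Four posts, 20 mm diameter, at x +-90, y +-75 mm end at this height (24 mm above the red face); those at (90, -75) and (-90, 75) carry steel pins of 10 mm diameter, tapered, 22 mm high above this level.
- mat: Fixed thin grey mat, 220 (x) by 210 (y) by 2 mm, on which the two tools and the bottle cap lie. Origin: centre of its underside.
- caliper: Steel caliper, 150 mm long, already lying in the tray's middle cut-out; its sliding head stands up to 8 mm above the red face and is 34 by 16 mm, near its middle. Leave it there. Origin: on its underside, x along it.
- cap: Bystander: white bottle cap, 22 mm diameter, 12 mm high, lying on the mat between the tools. Origin: centre of its underside.
- bottle: Bystander: standing sample bottle, 60 mm diameter, 115 mm high. Origin: centre of its underside.
- cup: Bystander: clear cup, 68 mm diameter, 75 mm high, with a stick reaching 128 mm. Origin: centre of its underside.
- dish: Bystander: shallow clear dish, 56 mm diameter, 12 mm high. Origin: centre of its underside.
- vials: Bystander: small wooden block 50 by 50 mm with two standing vials, 57 mm high in all. Origin: centre of its underside.

How it is judged:
By the outcome, as a careful person would: the job done as asked, in the order asked, and still so for the second after the job is handed in, with the robot touching nothing.
It also fails if it takes over 72 s, if anything falls off the work surface, if the arm or the gripper's body presses on something with over 40 N, if the wrist force passes 120 N, or if a joint passes its speed limit or range.

ROBOT

A 7-joint arm with a two-finger parallel gripper is mounted at the origin on the work surface. World frame = base frame: x ahead of the robot, y to its left, z up, the work surface at z = 0. Lengths are in m, angles in rad, forces in N, time in s.
With the tool pointing down it reaches from about 0.425 to 0.875 m from the base axis. Payload 4.7 kg.
Tool frame: the origin (TCP) lies on the centre line of the jaws, within the pads' length; the fingertips stand ahead of it and the grasp point (between the pads) lies 2 mm behind it (nose_length is the z of the fingertips in the tool frame, in m); z points along the fingers, y is the line along which they close (so a half turn about z gives the same grasp; the last joint's range is limited). The gripper opens to 87 mm and grips with 3 to 60 N. Pads are 19 mm wide; open, the fingers measure 117 mm over their backs; the gripper's body (75 mm by 190 mm) begins 51 mm behind the grasp point.
Start: joints at [1.267, 0.321, -0.07, 1.45, 0.023, 1.371, -0.057], TCP at [0.203, -0.617, 0.24] pointing down, gripper open.
Joint ranges: [-2.86, 2.86], [-0.3, 2.09], [-1.38, 1.24], [0.06, 2.45], [-1.56, 4.7], [0.09, 2.05], [-2.69, 2.69]. Speed limits (rad/s): [2.57, 2.57, 3.14, 3.14, 3.14, 3.14, 3.14].

INTERFACE

Orientations are given as a rotation vector (axis times angle).
In Python, from bench import * gives the robot as it stands.
- The arm moves only by the tool send_rows, never from a script. Its arguments are lists of equal length, an entry for each row: "xyz": the shift along the tool's x, y, z in mm, a list of three; "dr": the turn, a rotation vector about the tool's x, y, z in rad, a list of three. A call has exactly 10 rows; each row is the pose to reach, as a shift and turn from the pose commanded when the call began, along the tool's axes at that moment; what a row does not reach only later rows make up. A row lasts 1/12 s, in which the tool goes at most 41.7 mm and 7.16 degrees, less where a joint would pass 70% of its speed; a pose out of reach is approached as far as the arm can. A call with a gripper value outside its range is refused whole. "jaw" is the finger opening in mm, from 0 to 87, set as the call begins (left out, the last holds). The fingers move at their own pace and stop on an object; "grip_force" is the grip in N (left out, the last holds). Time passes only in rows, so rows that repeat a pose let the fingers close, or fill a call up. It gives the time, the measured TCP pose, the force, the opening and the grip force at its end, in the units of the state.
- get_state(): the state, without advancing time (a new reading comes with each control period).
- get_image(name): name is "scene" or "top"; returns the picture (480x640x3 uint8, red, green, blue); there is no depth.
- calibration(name): a dict with "vfov" (degrees; the focal length in pixels is half the picture's height over the tangent of half this angle, whatever the lens; pixels are square), "cx", "cy" (the principal point, pixels), "rvec" (rotation vector, rad) and "tvec" (3), from world to camera coordinates, as OpenCV has them. Camera axes: x right, y down, z forward; pixel columns grow to the right and rows downward; lengths in m; the calibration is good to about 2 mm. A picture is of the moment at which its call begins. calibration takes no time and is no camera call.
- close_job(): hands the job in; it is judged then, once.
The state is a dict: "time": time; "joint_positions": joint angles; "qd": joint speeds; "joint_torque": joint torques, N m; "position": TCP position; "tool_rot": TCP orientation; "ft_force": force on the tool from outside, world axes, zero at the start; "torque": the same for the moment, N m; "grip_width": opening from 0.0 (shut) to 1.0 (fully open); "grip_force": force on a finger pad.
Only numpy, scipy, OpenCV 4.12 (cv2) and the standard library are available. Lean on these libraries where they do the work, as an engineer would, in place of code of your own. Each camera call takes 0.05 s, during which the arm holds its last target. There are 200 camera calls.

## Working session

There is one attempt and no reset: what is moved stays moved. The work goes in short steps, Python scripts to look and compute and a tool call to move; the robot and the scene stay as the last step left them, time stands still between calls to the robot, and variables do not carry over. Pictures are saved under pics/ and viewed, at most 10 in all, crops included, and the job is handed in when it is done.

Besides the shell and the picture viewer there is one more tool, called after "Request:" in YAML: its name, and indented under it one key for each argument. send_rows: Moves the arm, as the interface text tells. Its arguments: {"type":"object","properties":{"xyz":{"type":"array"},"dr":{"type":"array"},"jaw":{"type":"number"},"grip_force":{"type":"number"}},"required":["xyz","dr"]}

```bash
ls; mkdir -p pics; python3 - <<'E'
from bench import *
import cv2,numpy as np
s=get_state();print(s)
for n in("scene","top"):
    c=calibration(n);print(n,c);R=cv2.Rodrigues(np.array(c["rvec"],float))[0];print(-R.T@np.array(c["tvec"]))
    cv2.imwrite(f"pics/{n}0.png",cv2.cvtColor(get_image(n),cv2.COLOR_RGB2BGR))
E
```

```text
pics
{'time': 0.0, 'joint_positions': array([ 1.2670807 ,  0.32185302, -0.07010928,  1.45167693,  0.02259864,
        1.37075876, -0.05691506]), 'qd': array([-0.00069707,  0.00047552, -0.00152542,  0.00026581, -0.00031055,
        0.00071638, -0.00037421]), 'joint_torque': array([-4.50955504e-04, -4.91294968e+01, -4.04618857e-01, -3.12530065e+01,
       -6.41140994e-02,  4.37477406e-02,  2.22870767e-04]), 'position': array([ 0.20293004, -0.61697325,  0.23844118]), 'tool_rot': array([-3.10015594e+00, -4.96889319e-01,  6.08441570e-04]), 'ft_force': array([-0.77669831,  0.35508052,  0.10168831]), 'torque': array([-0.01819669,  0.01762712, -0.0570868 ]), 'grip_force': 0.0, 'grip_width': 0.9993661369528806}
scene {'vfov': 51.19641688314624, 'cx': 322.4376327754625, 'cy': 236.65136543718685, 'rvec': array([ 1.17480359,  2.46660205, -0.82491104]), 'tvec': array([ 0.36225962, -0.28506442,  1.41480618])}
[1.07913528 0.38871929 0.94791066]
top {'vfov': 55.34669319117451, 'cx': 319.4136018665206, 'cy': 240.06582581856213, 'rvec': array([ 2.10018196, -2.14517177,  0.20412141]), 'tvec': array([-0.01009907,  0.57973516,  0.93802271])}
[ 0.39216088 -0.01837252  1.0305114 ]
```

View pics/scene0.png

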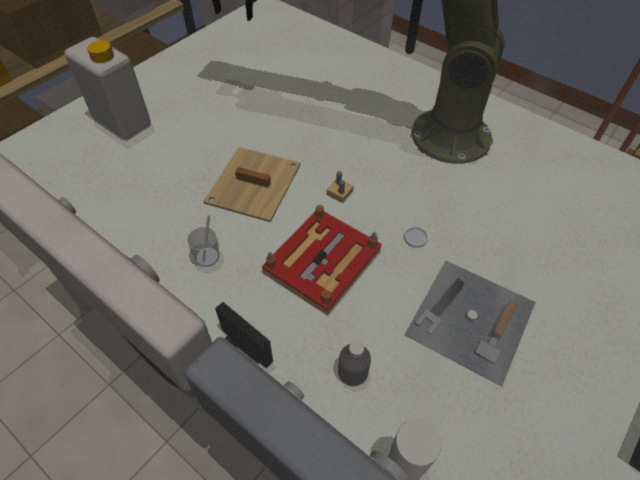

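View pics/top0.png

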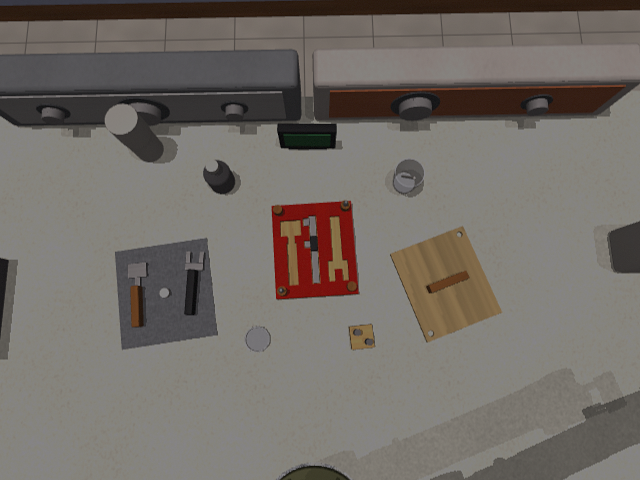

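The top view shows the tools on the mat at left (scraper handle ~(137,305), spanner handle ~(191,290)). The tray is in the middle (~(315,250)) and the cover at right (~(445,283)), turned about 15°. In the scene view the tray is at ~(322,258) and the mat at ~(472,320).

```bash
python3 - <<'E'
import cv2,numpy as np
t=cv2.imread("pics/top0.png");s=cv2.imread("pics/scene0.png")
z=lambda i,x,y,w,h:cv2.resize(i[y:y+h,x:x+w],(400,300),interpolation=cv2.INTER_CUBIC)
a=np.vstack([np.hstack([z(t,110,240,112,84),z(t,255,195,144,108)]),np.hstack([z(s,405,260,136,102),z(s,250,200,144,108)])])
cv2.imwrite("pics/crop0.png",a)
for n,p in dict(sc=(137,310),sc2=(133,310),sp=(191,290),red=(300,220),cov=(430,265),bar=(447,282)).items(): print(n,t[p[1],p[0]][::-1],cv2.cvtColor(t,cv2.COLOR_BGR2HSV)[p[1],p[0]])
E
```

```text
sc [102  63  32] [ 13 175 102]
sc2 [100  62  32] [ 13 173 100]
sp [35 34 34] [ 0  7 35]
red [99 41 28] [  5 183  99]
cov [116  95  65] [ 18 112 116]
bar [97 59 30] [ 13 176  97]
```

View pics/crop0.png

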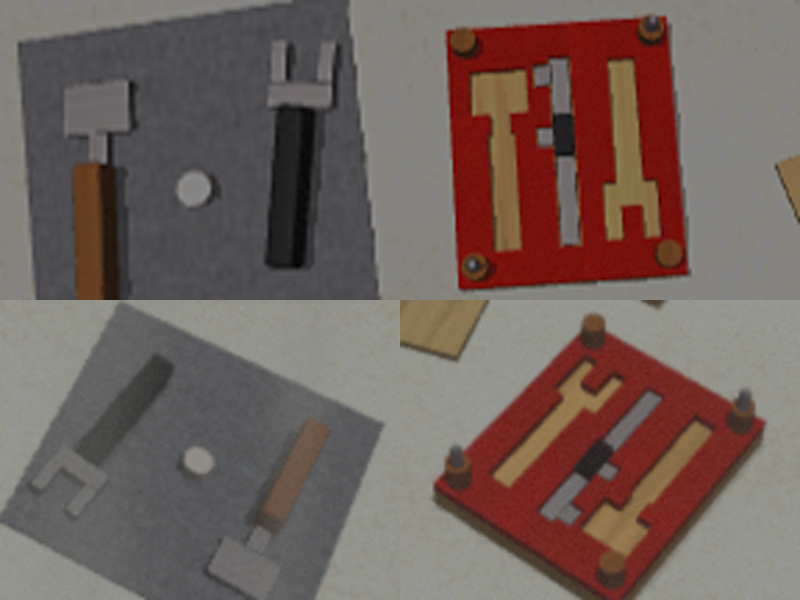

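```bash
cat > h.py <<'E'
from bench import *
import cv2,numpy as np
from scipy.spatial.transform import Rotation as Ro
C={}
for n in("scene","top"):
    c=calibration(n);f=240/np.tan(np.radians(c["vfov"]/2));R=cv2.Rodrigues(np.array(c["rvec"],float))[0];t=np.array(c["tvec"],float)
    K=np.array([[f,0,c["cx"]],[0,f,c["cy"]],[0,0,1]]);C[n]=(K,R,t,-R.T@t)
def ray(n,p):
    K,R,t,o=C[n];p=np.atleast_2d(p).astype(float)
    return (np.c_[p,np.ones(len(p))]@np.linalg.inv(K).T)@R
def plane(n,p,z):
    d=ray(n,p);o=C[n][3];return (o+d*((z-o[2])/d[:,2])[:,None])[:,:2]
def proj(n,P):
    K,R,t,o=C[n];q=(np.atleast_2d(P)@R.T+t)@K.T;return q[:,:2]/q[:,2:]
def tri(pt,ps):
    P=[C[n][0]@np.c_[C[n][1],C[n][2]] for n in("top","scene")]
    X=cv2.triangulatePoints(P[0],P[1],np.array(pt,float).reshape(2,1),np.array(ps,float).reshape(2,1));return (X[:3]/X[3]).ravel()
def big(m):
    cs,_=cv2.findContours(m.astype(np.uint8)*255,cv2.RETR_EXTERNAL,cv2.CHAIN_APPROX_NONE)
    return max(cs,key=cv2.contourArea).reshape(-1,2).astype(float)
def rect(n,c,z):
    "centre(m), long side, short side, angle of long side (deg, 0..180)"
    (cx,cy),(w,h),a=cv2.minAreaRect((plane(n,c,z)*1000).astype(np.float32))
    if w<h:w,h,a=h,w,a+90
    return np.array([cx,cy])/1000,w,h,a%180
def box(shape,x0,y0,x1,y1):
    m=np.zeros(shape[:2],bool);m[y0:y1,x0:x1]=1;return m
def move(xyz,yaw=None):
    "tool shift mm and turn for world TCP target; yaw = world angle (deg) of the closing line (tool y)"
    s=get_state();R=Ro.from_rotvec(s["tool_rot"]).as_matrix();p=s["position"]
    d=R.T@(np.array(xyz)-p)*1000
    y=R[:,1];cur=np.degrees(np.arctan2(y[1],y[0]))
    dy=0 if yaw is None else (yaw-cur+90)%180-90
    a=np.radians(cur+dy);Y=np.array([np.cos(a),np.sin(a),0]);Z=np.array([0,0,-1.]);T=np.c_[np.cross(Y,Z),Y,Z]
    r=Ro.from_matrix(R.T@T).as_rotvec()
    print("shift",d.round(1),"dr",r.round(3),"cur yaw",round(cur,1),"at",p.round(4),"t",round(s["time"],2))
E
cat > m.py <<'E'
from h import *
im={n:cv2.imread(f"pics/{n}0.png") for n in C}
B={"top":dict(mat=(105,240,222,350),tray=(260,190,370,310),cov=(385,220,505,345)),"scene":dict(mat=(405,260,540,380),tray=(255,200,390,312),cov=(200,143,305,222))}
cen={}
for n in C:
    hsv=cv2.cvtColor(im[n],cv2.COLOR_BGR2HSV).astype(int);H,S,V=hsv.transpose(2,0,1)
    def otsu(m):
        v=V[m].astype(np.uint8);t,_=cv2.threshold(v,0,255,cv2.THRESH_OTSU);return m&(V>t)
    b={k:box(V.shape,*v) for k,v in B[n].items()}
    br=(S>(100 if n=="scene" else 130))&(H<20)
    L=dict(schandle=(b["mat"]&br,.030),sptool=(b["mat"]&(V<(60 if n=="scene" else 45)),.030),
      red=(b["tray"]&(S>120)&((H<9)|(H>170)),.030),cover=(b["cov"]&(S>70),.008),bar=(b["cov"]&(S>(140 if n=="scene" else 150))&(H<16),.038))
    for k,(m,z) in L.items():
        for tag in([""] if k in("red","cover") else ["","/top"]):
            mm=otsu(m) if tag else m
            c=big(mm);r=rect(n,c,z);cen[k+tag,n]=proj(n,[*r[0],z])[0];print(n,k+tag,[np.round(x,4) for x in r],c.min(0),c.max(0))
    if n=="top":
        st=b["mat"]&(S<40)&(V>85);cs,_=cv2.findContours(st.astype(np.uint8),cv2.RETR_EXTERNAL,cv2.CHAIN_APPROX_NONE)
        for c in cs:
            if cv2.contourArea(c)>25:print("steel",[np.round(x,4) for x in rect(n,c.reshape(-1,2),.010)],c.reshape(-1,2).mean(0))
for k in sorted({k for k,_ in cen}): print(k,tri(cen[k,"top"],cen[k,"scene"]).round(4))
E
python3 m.py; python3 -c "
import bench;print([x for x in dir(bench) if x[0]!='_'],getattr(bench,'nose_length',None))"
```

```text
scene schandle [array([0.4844, 0.3803]), np.float64(5.4086), np.float64(3.384), np.float64(5.2462)] [496. 327.] [498. 329.]
scene schandle/top [array([0.4844, 0.3803]), np.float64(5.4086), np.float64(3.384), np.float64(5.2462)] [496. 327.] [498. 329.]
scene sptool [array([0.4478, 0.2676]), np.float64(34.0384), np.float64(13.9358), np.float64(8.0549)] [456. 281.] [463. 293.]
scene sptool/top [array([0.4475, 0.2695]), np.float64(34.0384), np.float64(10.1908), np.float64(8.0549)] [456. 281.] [463. 293.]
scene red [array([ 0.5687, -0.0087]), np.float64(212.4917), np.float64(181.5463), np.float64(2.7193)] [263. 212.] [380. 309.]
scene cover [array([ 0.4882, -0.3006]), np.float64(212.913), np.float64(180.5715), np.float64(19.9458)] [204. 147.] [299. 220.]
scene bar [array([ 0.4902, -0.3004]), np.float64(86.3662), np.float64(20.3345), np.float64(109.9338)] [236. 168.] [268. 179.]
scene bar/top [array([ 0.4876, -0.3013]), np.float64(86.3662), np.float64(14.8122), np.float64(109.9338)] [236. 168.] [268. 179.]
top schandle [array([0.4479, 0.3767]), np.float64(87.2825), np.float64(23.8046), np.
[... 1069 characters left out ...]
3884]), np.float64(51.6829), np.float64(38.129), np.float64(3.2947)] [136.64473684 272.34210526]
steel [array([0.5484, 0.2608]), np.float64(40.9305), np.float64(39.3726), np.float64(178.7857)] [193.84444444 260.38888889]
steel [array([0.4752, 0.3302]), np.float64(273.1628), np.float64(241.0092), np.float64(88.7859)] [162.37013802 296.48431619]
bar [ 0.487  -0.3013  0.0341]
bar/top [ 0.4866 -0.3016  0.0369]
cover [ 0.4866 -0.302   0.0056]
red [ 0.5659 -0.0102  0.0254]
schandle [ 0.4538  0.3852 -0.0096]
schandle/top [ 0.4544  0.3867 -0.0065]
sptool [0.4688 0.2631 0.0524]
sptool/top [0.4692 0.2659 0.0541]
['MotionError', 'calibration', 'close_job', 'get_image', 'get_state', 'nose_length'] 0.017
```

```bash
cat > m2.py <<'E'
from h import *
s=cv2.imread("pics/scene0.png");hsv=cv2.cvtColor(cv2.GaussianBlur(s,(3,3),0),cv2.COLOR_BGR2HSV).astype(int);H,S,V=hsv.transpose(2,0,1)
b=box(V.shape,415,270,530,372)
for k,m,ct in(("scraper",b&(S>60)&(H<20),(.4477,.3805)),("spanner",b&(V<78)&box(V.shape,415,270,470,320),(.4755,.2635))):
    c=big(m);r=rect("scene",c,.03);print(k,[np.round(x,4) for x in r])
    pt=proj("top",[*ct,.03])[0];ps=proj("scene",[*r[0],.03])[0];print(tri(pt,ps).round(4))
t=cv2.imread("pics/top0.png");H,S,V=cv2.cvtColor(t,cv2.COLOR_BGR2HSV).astype(int).transpose(2,0,1)
c0=np.array([.566,-.0095]);a=np.radians(2.6);Rt=np.array([[np.cos(a),np.sin(a)],[-np.sin(a),np.cos(a)]])
m=box(V.shape,275,205,355,295)&(H>14)&(H<30)&(S>60)&(V>105)
cs,_=cv2.findContours(m.astype(np.uint8),cv2.RETR_EXTERNAL,cv2.CHAIN_APPROX_NONE)
for c in cs:
    if cv2.contourArea(c)>150:
        q=(plane("top",c.reshape(-1,2),.03)-c0)@Rt.T;print("pocket tray mm z30",(q.min(0)*1000).round(1),(q.max(0)*1000).round(1))
        q=(plane("top",c.reshape(-1,2),.02)-c0)@Rt.T;print("   z20",(q.min(0)*1000).round(1),(q.max(0)*1000).round(1))
print("to scraper hover");move([.4525,.3808,.12],93.2)
E
python3 m2.py
```

```text
scraper [array([0.4508, 0.3804]), np.float64(89.5873), np.float64(16.0067), np.float64(4.8828)]
[0.4482 0.3809 0.027 ]
spanner [array([0.4812, 0.2655]), np.float64(106.9834), np.float64(22.0199), np.float64(177.9677)]
[0.4764 0.265  0.023 ]
pocket tray mm z30 [-75.8  27.6] [64.9 71.1]
   z20 [-74.8  27.9] [67.3 71.8]
pocket tray mm z30 [-73.3 -70.9] [ 68.6 -29.4]
   z20 [-72.3 -71.6] [ 71.  -29.7]
to scraper hover
shift [ 548.9 -869.7  120. ] dr [-0.002  0.     0.262] cur yaw -71.8 at [ 0.2029 -0.617   0.2386] t 0.1
```

The crop shows the scraper's blade and the spanner's fork both pointing along +x. The tray's two open cut-outs have their origins near tray x = 0. Setting out now, going round the base.

Request:
send_rows:
  xyz:
    - [318, -177, 0]
    - [318, -177, 0]
    - [318, -177, 0]
    - [318, -177, 0]
    - [318, -177, 0]
    - [318, -177, 0]
    - [318, -177, 0]
    - [318, -177, 0]
    - [318, -177, 0]
    - [318, -177, 0]
  dr:
    - [0, 0, 0.262]
    - [0, 0, 0.262]
    - [0, 0, 0.262]
    - [0, 0, 0.262]
    - [0, 0, 0.262]
    - [0, 0, 0.262]
    - [0, 0, 0.262]
    - [0, 0, 0.262]
    - [0, 0, 0.262]
    - [0, 0, 0.262]
  jaw: 45

```text
time: 0.93
position: [0.4558, -0.3417, 0.2394]
tool_rot: [-3.136, -0.107, -0.005]
ft_force: [1.2, 0.2, 0.4]
grip_width: 0.521
grip_force: 0.0
```

Request:
send_rows:
  xyz:
    - [117, -294, 0]
    - [117, -294, 0]
    - [117, -294, 0]
    - [117, -294, 0]
    - [117, -294, 0]
    - [117, -294, 0]
    - [117, -294, 0]
    - [117, -294, 0]
    - [43, -727, 60]
    - [43, -727, 60]
  dr:
    - [0, 0, 0]
    - [0, 0, 0]
    - [0, 0, 0]
    - [0, 0, 0]
    - [0, 0, 0]
    - [0, 0, 0]
    - [0, 0, 0]
    - [0, 0, 0]
    - [0, 0, 0]
    - [0, 0, 0]

```text
time: 1.77
position: [0.532, 0.0312, 0.2277]
tool_rot: [-3.14, -0.085, 0.0]
ft_force: [0.9, 0.8, -0.1]
grip_width: 0.518
grip_force: 0.0
```

```bash
python3 -c "
from h import *
move([.4525,.381,.12],93.2)"
```

```text
shift [ -60.4 -353.5  107.8] dr [-0.     0.    -0.002] cur yaw -86.9 at [0.532  0.0312 0.2277] t 1.77
```

Request:
send_rows:
  xyz:
    - [-60, -353.5, 108]
    - [-60, -353.5, 108]
    - [-60, -353.5, 108]
    - [-60, -353.5, 108]
    - [-60, -353.5, 108]
    - [-60, -353.5, 108]
    - [-60, -353.5, 108]
    - [-60, -353.5, 108]
    - [-60, -353.5, 108]
    - [-60, -353.5, 108]
  dr:
    - [0, 0, 0]
    - [0, 0, 0]
    - [0, 0, 0]
    - [0, 0, 0]
    - [0, 0, 0]
    - [0, 0, 0]
    - [0, 0, 0]
    - [0, 0, 0]
    - [0, 0, 0]
    - [0, 0, 0]

```text
time: 2.6
position: [0.4455, 0.3883, 0.1179]
tool_rot: [-3.135, -0.106, 0.01]
ft_force: [-1.8, -0.1, 1.4]
grip_width: 0.519
grip_force: 0.0
```

```bash
python3 -c "
from h import *
move([.4525,.381,.0315],93.2)"
```

```text
shift [ 7.   8.2 86.3] dr [-0.005  0.006  0.012] cur yaw -86.1 at [0.4455 0.3883 0.1179] t 2.6
```

Request:
send_rows:
  xyz:
    - [7, 8, 30]
    - [7, 8, 60]
    - [7, 8, 75]
    - [7, 8, 84]
    - [7, 8, 86]
    - [7, 8, 86]
    - [7, 8, 86]
    - [7, 8, 86]
    - [7, 8, 86]
    - [7, 8, 86]
  dr:
    - [0, 0, 0.01]
    - [0, 0, 0.01]
    - [0, 0, 0.01]
    - [0, 0, 0.01]
    - [0, 0, 0.01]
    - [0, 0, 0.01]
    - [0, 0, 0.01]
    - [0, 0, 0.01]
    - [0, 0, 0.01]
    - [0, 0, 0.01]

```text
time: 3.43
position: [0.4602, 0.3729, 0.0352]
tool_rot: [-3.14, -0.072, -0.002]
ft_force: [-1.4, -0.7, -0.1]
grip_width: 0.52
grip_force: 0.0
```

```bash
python3 -c "
from h import *
move([.4525,.381,.0315],93.2)"
```

```text
shift [-7.3 -8.4  3.7] dr [-0.001 -0.002 -0.01 ] cur yaw -87.4 at [0.4602 0.3729 0.0352] t 3.43
```

Request:
send_rows:
  xyz:
    - [-7.3, -8.4, 0]
    - [-7.3, -8.4, 0]
    - [-7.3, -8.4, 2]
    - [-7.3, -8.4, 3.7]
    - [-7.3, -8.4, 3.7]
    - [-7.3, -8.4, 3.7]
    - [-7.3, -8.4, 3.7]
    - [-7.3, -8.4, 3.7]
    - [-7.3, -8.4, 3.7]
    - [-7.3, -8.4, 3.7]
  dr:
    - [0, 0, -0.01]
    - [0, 0, -0.01]
    - [0, 0, -0.01]
    - [0, 0, -0.01]
    - [0, 0, -0.01]
    - [0, 0, -0.01]
    - [0, 0, -0.01]
    - [0, 0, -0.01]
    - [0, 0, -0.01]
    - [0, 0, -0.01]

```text
time: 4.27
position: [0.4521, 0.3806, 0.0306]
tool_rot: [3.14, 0.087, 0.0]
ft_force: [-0.6, 0.3, 0.1]
grip_width: 0.516
grip_force: 0.0
```

Request:
send_rows:
  xyz:
    - [0, 0, 0]
    - [0, 0, 0]
    - [0, 0, 0]
    - [0, 0, 0]
    - [0, 0, 0]
    - [0, 0, 0]
    - [0, 0, 0]
    - [0, 0, 0]
    - [0, 0, 0]
    - [0, 0, 0]
  dr:
    - [0, 0, 0]
    - [0, 0, 0]
    - [0, 0, 0]
    - [0, 0, 0]
    - [0, 0, 0]
    - [0, 0, 0]
    - [0, 0, 0]
    - [0, 0, 0]
    - [0, 0, 0]
    - [0, 0, 0]
  jaw: 8
  grip_force: 25

```text
time: 5.1
position: [0.452, 0.3807, 0.0305]
tool_rot: [-3.14, -0.088, -0.0]
ft_force: [-0.1, 1.2, 0.0]
grip_width: 0.205
grip_force: 24.9
```

```bash
python3 - <<'E'
from h import *
move([.4525,.381,.0315],93.2);print(get_state()["grip_width"]*87)
E
```

```text
shift [ 0.5 -0.3 -1. ] dr [-0. -0. -0.] cur yaw -86.8 at [0.452  0.3807 0.0305] t 5.1
17.826208047092994
```

Request:
send_rows:
  xyz:
    - [0, 0, -20]
    - [0, 0, -50]
    - [0, 0, -90]
    - [10, 42, -100]
    - [66.5, 345.5, -100]
    - [66.5, 345.5, -100]
    - [66.5, 345.5, -100]
    - [66.5, 345.5, -100]
    - [66.5, 345.5, -100]
    - [66.5, 345.5, -100]
  dr:
    - [0, 0, 0]
    - [0, 0, 0]
    - [0, 0, 0]
    - [0, 0, 0.01]
    - [0, 0, 0.01]
    - [0, 0, 0.01]
    - [0, 0, 0.01]
    - [0, 0, 0.01]
    - [0, 0, 0.01]
    - [0, 0, 0.01]

```text
time: 5.93
position: [0.5229, 0.0967, 0.1304]
tool_rot: [3.14, 0.072, -0.0]
ft_force: [0.6, -0.8, -0.7]
grip_width: 0.202
grip_force: 24.9
```

Request:
send_rows:
  xyz:
    - [0, 0, 0]
    - [0, 0, 0]
    - [0, 0, 0]
    - [0, 0, 0]
    - [0, 0, 0]
    - [0, 0, 0]
    - [0, 0, 0]
    - [0, 0, 0]
    - [0, 0, 0]
    - [0, 0, 0]
  dr:
    - [0, 0, 0]
    - [0, 0, 0]
    - [0, 0, 0]
    - [0, 0, 0]
    - [0, 0, 0]
    - [0, 0, 0]
    - [0, 0, 0]
    - [0, 0, 0]
    - [0, 0, 0]
    - [0, 0, 0]

```text
time: 6.77
position: [0.523, 0.0991, 0.1304]
tool_rot: [3.141, 0.072, -0.0]
ft_force: [-0.2, 0.3, -1.5]
grip_width: 0.205
grip_force: 24.9
```

```bash
python3 - <<'E'
from h import *
move([.5377,.0393,.09],92.6)
E
```

```text
shift [11.9 60.4 40.4] dr [0.    0.    0.001] cur yaw -87.4 at [0.523  0.0991 0.1304] t 6.77
```

Request:
send_rows:
  xyz:
    - [6, 30, 20]
    - [12, 60.4, 30]
    - [12, 60.4, 40]
    - [12, 60.4, 40]
    - [12, 60.4, 40]
    - [12, 60.4, 40]
    - [12, 60.4, 40]
    - [12, 60.4, 40]
    - [12, 60.4, 40]
    - [12, 60.4, 40]
  dr:
    - [0, 0, 0]
    - [0, 0, 0]
    - [0, 0, 0]
    - [0, 0, 0]
    - [0, 0, 0]
    - [0, 0, 0]
    - [0, 0, 0]
    - [0, 0, 0]
    - [0, 0, 0]
    - [0, 0, 0]

```text
time: 7.6
position: [0.538, 0.0396, 0.0908]
tool_rot: [3.141, 0.073, 0.001]
ft_force: [-0.4, 0.8, -1.4]
grip_width: 0.206
grip_force: 24.9
```

```bash
python3 - <<'E'
from h import *
move([.5377,.0393,.09],92.6)
a=[]
for n in C:
    i=cv2.cvtColor(get_image(n),cv2.COLOR_RGB2BGR);cv2.imwrite(f"pics/{n}1.png",i)
    x,y=(250,190) if n=="top" else (245,190)
    a.append(cv2.resize(i[y:y+120,x:x+130],(390,360),interpolation=cv2.INTER_CUBIC))
cv2.imwrite("pics/crop1.png",np.hstack(a))
E
```

```text
shift [-0.3  0.3  0.8] dr [ 0.    -0.001  0.001] cur yaw -87.3 at [0.538  0.0396 0.0908] t 7.6
```

View pics/crop1.png

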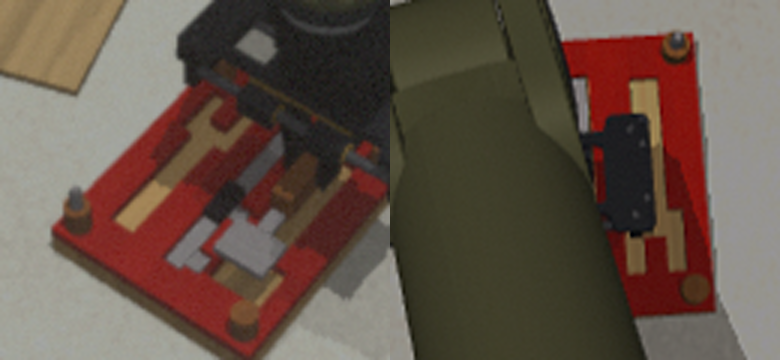

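Scene crop: the blade is clear of the tray, with corners at about (322,261), (342,271), (335,282), (316,273) px. The top camera is blocked by the arm, so I correct from the scene view relative to the tray in that same view.

```bash
python3 - <<'E'
from h import *
i=cv2.imread("pics/scene1.png");hsv=cv2.cvtColor(i,cv2.COLOR_BGR2HSV).astype(int);H,S,V=hsv.transpose(2,0,1)
p=np.array([[232,213],[290,243],[270,277],[213,250]])/3+[245,190]-[1/3,1/3]
print(V[272,329],S[272,329],V[266,329],V[262,318])
z=.0908-.0305+.002+.008
q=plane("scene",p,z);c=q.mean(0);print("manual",c,np.linalg.norm(q-np.roll(q,1,0),axis=1)*1000)
poly=np.zeros(V.shape,np.uint8);cv2.fillConvexPoly(poly,cv2.convexHull((p).round().astype(np.int32)),1);poly=cv2.dilate(poly,np.ones((5,5)))>0
m=poly&(S<45)&(V>V[272,329]-22);k=big(cv2.morphologyEx(m.astype(np.uint8),cv2.MORPH_OPEN,np.ones((3,3))));r=rect("scene",k,z);print("mask",r)
# scene tray in this picture
red=box(V.shape,245,200,390,312)&(S>120)&((H<9)|(H>170));
for t0,yaw in(((.5687,-.0087),2.7),):
    a=np.radians(yaw);Rt=np.array([[np.cos(a),np.sin(a)],[-np.sin(a),np.cos(a)]])
    for cc in(c,r[0]):print("blade centre in tray frame mm",Rt@(cc-t0)*1000,"want 51,50")
    T=Rt@(get_state()["position"][:2]-t0)*1000;print("tcp in scene-tray",T)
E
```

```text
117 7 123 41
manual [0.61481653 0.04465894] [34.00314238 47.66550996 31.5229177  44.97676921]
mask (array([0.61276727, 0.04339769]), 41.08940505981445, 40.047664642333984, 104.26104354858398)
blade centre in tray frame mm [48.57888301 51.12731869] want 51,50
blade centre in tray frame mm [46.4724902  49.96400586] want 51,50
tcp in scene-tray [-28.53825744  49.44630719]
```

Request:
send_rows:
  xyz:
    - [1, 0, 8]
    - [1.5, 0, 14]
    - [1.5, 0, 18]
    - [1.5, 0, 21]
    - [1.5, 0, 24]
    - [1.5, 0, 25]
    - [1.5, 0, 25]
    - [1.5, 0, 25]
    - [1.5, 0, 25]
    - [1.5, 0, 25]
  dr:
    - [0, 0, 0]
    - [0, 0, 0]
    - [0, 0, 0]
    - [0, 0, 0]
    - [0, 0, 0]
    - [0, 0, 0]
    - [0, 0, 0]
    - [0, 0, 0]
    - [0, 0, 0]
    - [0, 0, 0]

```text
time: 8.53
position: [0.5395, 0.0392, 0.0657]
tool_rot: [3.141, 0.072, 0.001]
ft_force: [0.5, -0.5, -0.3]
grip_width: 0.206
grip_force: 24.9
```

```bash
cat > look.py <<'E'
from h import *
import sys
k,x,y=sys.argv[1],int(sys.argv[2]),int(sys.argv[3])
c=int(sys.argv[4]) if len(sys.argv)>4 else 8
i=np.mean([get_image("scene").astype(float) for _ in range(3)],0).astype(np.uint8)
i=cv2.cvtColor(i,cv2.COLOR_RGB2BGR);cv2.imwrite(f"pics/scene{k}.png",i)
cv2.imwrite(f"pics/crop{k}.png",cv2.resize(i[y:y+600//c,x:x+800//c],None,fx=c,fy=c,interpolation=cv2.INTER_CUBIC))
s=get_state();print(s["position"].round(4),s["ft_force"].round(1))
E
python3 look.py 2 285 235
```

```text
[0.5394 0.0392 0.0656] [ 0.3  0.4 -0.4]
```

View pics/crop2.png

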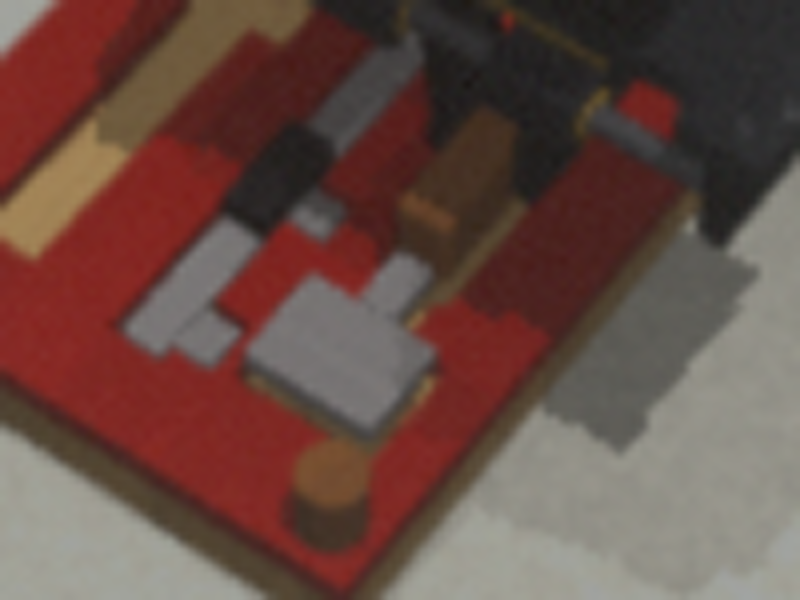

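Scene crop: the blade hovers over its cut-out. The blade top's front-left corner is at crop (245,345) and the cut-out's front-left corner at (243,378). A thin tan strip shows in front and at the right.

```bash
python3 - <<'E'
from h import *
t0=np.array([.5687,-.0087]);a=np.radians(2.65);Rt=np.array([[np.cos(a),np.sin(a)],[-np.sin(a),np.cos(a)]])
f=lambda p,z:((plane("scene",np.array(p)/8+[285,235]-.44,z)-t0)@Rt.T*1000).round(1).tolist()
print("blade top corners BL,BR,FR,FL",f([(312,275),(438,350),(370,430),(245,346)],.0451),"want (35,29)(35,71)(67,71)(67,29)")
print("pocket front edge FL, mid, FR; right edge",f([(243,378),(300,410),(362,444),(437,378)],.030),"nominal FL (69,27)")
print("tray corner front right",f([(345,592)],.03),"nominal 105,90", "post top",f([(332,472)],.054))
E
```

```text
blade top corners BL,BR,FR,FL [[35.6, 29.7], [34.9, 70.8], [65.9, 70.7], [64.6, 28.7]] want (35,29)(35,71)(67,71)(67,29)
pocket front edge FL, mid, FR; right edge [[65.3, 28.6], [64.3, 46.9], [63.0, 66.4], [34.1, 70.6]] nominal FL (69,27)
tray corner front right [[102.0, 88.9]] nominal 105,90 post top [[86.6, 73.1]]
```

Request:
send_rows:
  xyz:
    - [-2.5, 0.6, 0]
    - [-2.5, 0.6, 0]
    - [-2.5, 0.6, 3]
    - [-2.5, 0.6, 5]
    - [-2.5, 0.6, 6]
    - [-2.5, 0.6, 7]
    - [-2.5, 0.6, 8]
    - [-2.5, 0.6, 9]
    - [-2.5, 0.6, 10]
    - [-2.5, 0.6, 10.5]
  dr:
    - [0, 0, 0]
    - [0, 0, 0]
    - [0, 0, 0]
    - [0, 0, 0]
    - [0, 0, 0]
    - [0, 0, 0]
    - [0, 0, 0]
    - [0, 0, 0]
    - [0, 0, 0]
    - [0, 0, 0]

```text
time: 9.52
position: [0.5368, 0.0385, 0.0548]
tool_rot: [3.141, 0.072, -0.0]
ft_force: [-0.6, -0.4, -1.4]
grip_width: 0.204
grip_force: 24.9
```

Request:
send_rows:
  xyz:
    - [0, 0, 1]
    - [0, 0, 2]
    - [0, 0, 3]
    - [0, 0, 4]
    - [0, 0, 4.5]
    - [0, 0, 5]
    - [0, 0, 5.5]
    - [0, 0, 6]
    - [0, 0, 6]
    - [0, 0, 6]
  dr:
    - [0, 0, 0]
    - [0, 0, 0]
    - [0, 0, 0]
    - [0, 0, 0]
    - [0, 0, 0]
    - [0, 0, 0]
    - [0, 0, 0]
    - [0, 0, 0]
    - [0, 0, 0]
    - [0, 0, 0]

```text
time: 10.35
position: [0.5368, 0.0385, 0.0489]
tool_rot: [3.141, 0.072, -0.0]
ft_force: [0.2, -0.1, -1.9]
grip_width: 0.204
grip_force: 24.9
```

Request:
send_rows:
  xyz:
    - [0, 0, 0.3]
    - [0, 0, 0.5]
    - [0, 0, 0.7]
    - [0, 0, 0.7]
    - [0, 0, 0.7]
    - [0, 0, 0.7]
    - [0, 0, 0.7]
    - [0, 0, 0.7]
    - [0, 0, 0.7]
    - [0, 0, 0.7]
  dr:
    - [0, 0, 0]
    - [0, 0, 0]
    - [0, 0, 0]
    - [0, 0, 0]
    - [0, 0, 0]
    - [0, 0, 0]
    - [0, 0, 0]
    - [0, 0, 0]
    - [0, 0, 0]
    - [0, 0, 0]

```text
time: 11.18
position: [0.5369, 0.0385, 0.0485]
tool_rot: [3.141, 0.072, 0.0]
ft_force: [-2.2, 0.3, 4.2]
grip_width: 0.207
grip_force: 24.9
```

Contact at the expected height (about 5 N up), so the scraper is down. Release it and go to the spanner.

Request:
send_rows:
  xyz:
    - [0, 0, 0]
    - [0, 0, 0]
    - [0, 0, 0]
    - [0, 0, 0]
    - [0, 0, -5]
    - [0, 0, -20]
    - [0, 0, -50]
    - [0, 0, -80]
    - [0, 0, -80]
    - [0, 0, -80]
  dr:
    - [0, 0, 0]
    - [0, 0, 0]
    - [0, 0, 0]
    - [0, 0, 0]
    - [0, 0, 0]
    - [0, 0, 0]
    - [0, 0, 0]
    - [0, 0, 0]
    - [0, 0, 0]
    - [0, 0, 0]
  jaw: 34

```text
time: 12.02
position: [0.5384, 0.0386, 0.1304]
tool_rot: [3.14, 0.072, 0.007]
ft_force: [0.4, 0.4, 0.4]
grip_width: 0.389
grip_force: 0.0
```

Request:
send_rows:
  xyz:
    - [-51, -228, 0]
    - [-51, -228, 0]
    - [-51, -228, 0]
    - [-51, -228, 0]
    - [-51, -228, 0]
    - [-51, -228, 0]
    - [-51, -228, 0]
    - [-51, -228, 0]
    - [-51, -228, 0]
    - [-51, -228, 0]
  dr:
    - [0, 0, 0.084]
    - [0, 0, 0.084]
    - [0, 0, 0.084]
    - [0, 0, 0.084]
    - [0, 0, 0.084]
    - [0, 0, 0.084]
    - [0, 0, 0.084]
    - [0, 0, 0.084]
    - [0, 0, 0.084]
    - [0, 0, 0.084]
  jaw: 45

```text
time: 12.85
position: [0.4758, 0.2619, 0.1274]
tool_rot: [3.139, -0.064, -0.002]
ft_force: [-0.4, -0.9, 0.3]
grip_width: 0.517
grip_force: 0.0
```

```bash
python3 - <<'E'
from h import *
move([.476,.264,.0325],87.8)
i=cv2.cvtColor(get_image("scene"),cv2.COLOR_RGB2BGR);t=cv2.cvtColor(get_image("top"),cv2.COLOR_RGB2BGR)
cv2.imwrite("pics/top3.png",t);cv2.imwrite("pics/scene3.png",i)
z=lambda i,x,y:cv2.resize(i[y:y+100,x:x+130],(390,300),interpolation=cv2.INTER_CUBIC)
cv2.imwrite("pics/crop3.png",np.vstack([np.hstack([z(i,250,200),z(t,260,198)]),np.hstack([z(i,400,260),z(t,105,240)])]))
E
```

```text
shift [ 0.2 -2.3 94.9] dr [ 0.002  0.001 -0.002] cur yaw -92.3 at [0.4758 0.2619 0.1274] t 12.85
```

View pics/crop3.png

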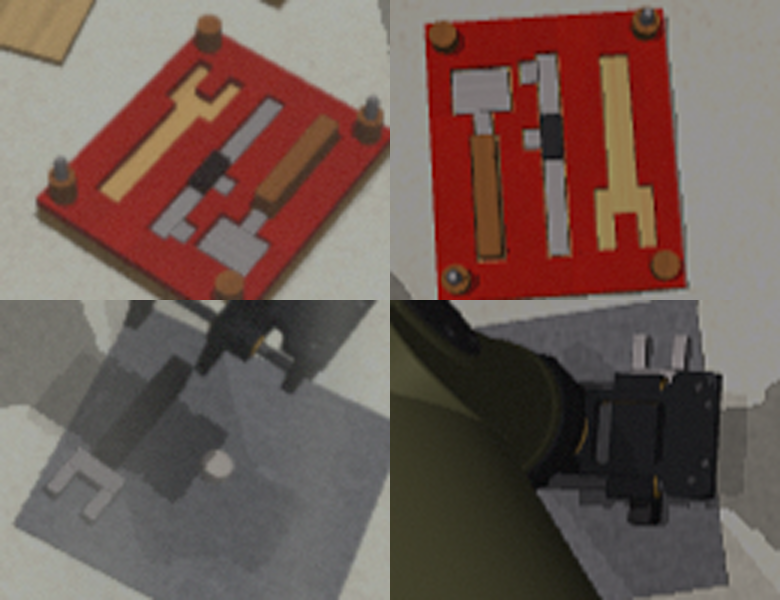

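The crop shows the scraper lying home in its cut-out and the gripper over the spanner's handle. The lower-left panel shows the fork at about (85,485) and the cap undisturbed.

Request:
send_rows:
  xyz:
    - [0, -1.5, 40]
    - [0, -1.5, 70]
    - [0, -1.5, 85]
    - [0, -1.5, 92]
    - [0, -1.5, 95]
    - [0, -1.5, 95]
    - [0, -1.5, 95]
    - [0, -1.5, 95]
    - [0, -1.5, 95]
    - [0, -1.5, 95]
  dr:
    - [0, 0, 0]
    - [0, 0, 0]
    - [0, 0, 0]
    - [0, 0, 0]
    - [0, 0, 0]
    - [0, 0, 0]
    - [0, 0, 0]
    - [0, 0, 0]
    - [0, 0, 0]
    - [0, 0, 0]

```text
time: 13.78
position: [0.4761, 0.2656, 0.0341]
tool_rot: [-3.141, 0.06, -0.002]
ft_force: [0.7, 0.6, -0.4]
grip_width: 0.516
grip_force: 0.0
```

Request:
send_rows:
  xyz:
    - [0, 0, 0]
    - [0, 0, 0]
    - [0, 0, 0]
    - [0, 0, 0]
    - [0, 0, 0]
    - [0, 0, 0]
    - [0, 0, 0]
    - [0, 0, 0]
    - [0, 0, 0]
    - [0, 0, 0]
  dr:
    - [0, 0, 0]
    - [0, 0, 0]
    - [0, 0, 0]
    - [0, 0, 0]
    - [0, 0, 0]
    - [0, 0, 0]
    - [0, 0, 0]
    - [0, 0, 0]
    - [0, 0, 0]
    - [0, 0, 0]
  jaw: 8
  grip_force: 25

```text
time: 14.62
position: [0.4755, 0.2652, 0.0332]
tool_rot: [3.141, -0.06, -0.0]
ft_force: [-0.7, -1.0, 1.7]
grip_width: 0.204
grip_force: 24.9
```

```bash
python3 - <<'E'
from h import *
move([.4755,.264,.13],87.8);print(get_state()["joint_positions"].round(2))
E
```

```text
shift [  0.    1.2 -96.8] dr [0. 0. 0.] cur yaw -92.2 at [0.4755 0.2652 0.0332] t 14.62
[ 0.06  0.39 -0.71  1.91  0.31  0.96 -2.41]
```

Request:
send_rows:
  xyz:
    - [0, 0, -20]
    - [0, 0, -55]
    - [0, 0, -97]
    - [8, 21, -97]
    - [16, 42, -97]
    - [24, 63, -97]
    - [32, 84, -97]
    - [40, 106, -97]
    - [48, 127, -97]
    - [55.6, 148, -97]
  dr:
    - [0, 0, 0]
    - [0, 0, 0]
    - [0, 0, 0]
    - [0, 0, -0.12]
    - [0, 0, -0.24]
    - [0, 0, -0.36]
    - [0, 0, -0.48]
    - [0, 0, -0.6]
    - [0, 0, -0.72]
    - [0, 0, -0.84]

```text
time: 15.45
position: [0.5254, 0.1145, 0.1298]
tool_rot: [-2.888, -1.235, 0.0]
ft_force: [0.6, -0.5, -1.1]
grip_width: 0.21
grip_force: 24.9
```

Request:
send_rows:
  xyz:
    - [-8.2, 16.5, 0]
    - [-16.4, 33, 0]
    - [-24.6, 49.5, 0]
    - [-32.8, 66, 0]
    - [-41, 82.5, 0]
    - [-49.2, 99, 0]
    - [-57.4, 116, 0]
    - [-65.6, 132, 0]
    - [-73.8, 149, 0]
    - [-82, 165.4, 0]
  dr:
    - [0, 0, -0.12]
    - [0, 0, -0.24]
    - [0, 0, -0.36]
    - [0, 0, -0.48]
    - [0, 0, -0.6]
    - [0, 0, -0.72]
    - [0, 0, -0.84]
    - [0, 0, -0.96]
    - [0, 0, -1.08]
    - [0, 0, -1.2]

```text
time: 16.28
position: [0.5874, -0.0592, 0.1298]
tool_rot: [-1.687, -2.65, -0.0]
ft_force: [0.4, 0.2, -1.5]
grip_width: 0.208
grip_force: 24.9
```

Request:
send_rows:
  xyz:
    - [0, 0, 0]
    - [0, 0, 0]
    - [0, 0, 0]
    - [0, 0, 0]
    - [0, 0, 0]
    - [0, 0, 0]
    - [0, 0, 0]
    - [0, 0, 0]
    - [0, 0, 0]
    - [0, 0, 0]
  dr:
    - [0, 0, -0.12]
    - [0, 0, -0.24]
    - [0, 0, -0.36]
    - [0, 0, -0.48]
    - [0, 0, -0.6]
    - [0, 0, -0.72]
    - [0, 0, -0.84]
    - [0, 0, -0.96]
    - [0, 0, -1.08]
    - [0, 0, -1.185]

```text
time: 17.12
position: [0.5871, -0.0584, 0.1298]
tool_rot: [0.08, -3.14, -0.001]
ft_force: [-0.9, 0.8, -2.7]
grip_width: 0.204
grip_force: 24.9
```

Request:
send_rows:
  xyz:
    - [0, 0, 0]
    - [0, 0, 0]
    - [0, 0, 0]
    - [0, 0, 0]
    - [0, 0, 0]
    - [0, 0, 0]
    - [0, 0, 0]
    - [0, 0, 0]
    - [0, 0, 0]
    - [0, 0, 0]
  dr:
    - [0, 0, 0]
    - [0, 0, 0]
    - [0, 0, 0]
    - [0, 0, 0]
    - [0, 0, 0]
    - [0, 0, 0]
    - [0, 0, 0]
    - [0, 0, 0]
    - [0, 0, 0]
    - [0, 0, 0]

```text
time: 17.95
position: [0.5873, -0.0586, 0.1303]
tool_rot: [-0.071, 3.141, -0.0]
ft_force: [0.2, -0.6, -1.6]
grip_width: 0.199
grip_force: 24.9
```

```bash
python3 - <<'E'
from h import *
move([.5872,-.059,.068],92.6);print(get_state()["joint_positions"].round(2),get_state()["grip_width"]*87)
E
```

```text
shift [ 0.1 -0.4 62.3] dr [-0.  0. -0.] cur yaw 92.6 at [ 0.5873 -0.0586  0.1303] t 17.95
[ 0.93  0.52 -1.12  1.71  0.49  1.23  1.31] 17.344379376085758
```

Request:
send_rows:
  xyz:
    - [0, -0.4, 20]
    - [0, -0.4, 40]
    - [0, -0.4, 50]
    - [0, -0.4, 57]
    - [0, -0.4, 62]
    - [0, -0.4, 62]
    - [0, -0.4, 62]
    - [0, -0.4, 62]
    - [0, -0.4, 62]
    - [0, -0.4, 62]
  dr:
    - [0, 0, 0]
    - [0, 0, 0]
    - [0, 0, 0]
    - [0, 0, 0]
    - [0, 0, 0]
    - [0, 0, 0]
    - [0, 0, 0]
    - [0, 0, 0]
    - [0, 0, 0]
    - [0, 0, 0]

```text
time: 18.78
position: [0.5877, -0.059, 0.0689]
tool_rot: [-0.071, 3.14, -0.001]
ft_force: [-0.3, 0.3, -1.4]
grip_width: 0.201
grip_force: 24.9
```

```bash
python3 look.py 4 255 200; python3 - <<'E'
import sys;sys.path.insert(0,'.')
from h import *
t=cv2.cvtColor(get_image("top"),cv2.COLOR_RGB2BGR);cv2.imwrite("pics/top4.png",t)
a=cv2.imread("pics/crop4.png");a=cv2.resize(a,(500,375));b=cv2.resize(t[190:310,260:380],(300,300));b=cv2.copyMakeBorder(b,0,75,0,0,cv2.BORDER_CONSTANT)
cv2.imwrite("pics/crop4b.png",np.hstack([a,b]))
E
```

```text
[ 0.5874 -0.059   0.0685] [ 0.9  0.3 -2.7]
```

View pics/crop4b.png

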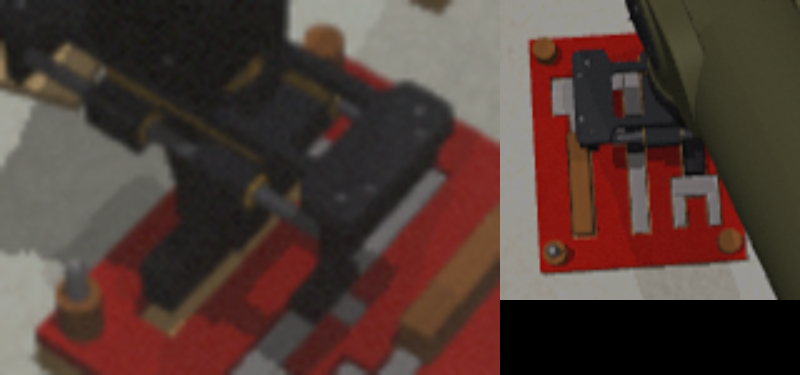

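The crop shows the fork over its cut-out in the top view, with head and prongs at panel (697,200). Measuring that steel against the tray in the same view.

```bash
python3 - <<'E'
from h import *
t=cv2.imread("pics/top4.png");H,S,V=cv2.cvtColor(t,cv2.COLOR_BGR2HSV).astype(int).transpose(2,0,1)
t0=np.array([.5648,-.0097]);a=np.radians(2.6);Rt=np.array([[np.cos(a),np.sin(a)],[-np.sin(a),np.cos(a)]])
m=box(V.shape,326,256,350,286)&(S<60)&(V>70)
c=big(m)
# pixel-edge rectangle: add half-pixel border
q=(plane("top",c,.0473)-t0)@Rt.T*1000;print("extent",q.min(0).round(1)-1,q.max(0).round(1)+1,"want x -72..-30, y -70..-30",c.min(0),c.max(0))
b=cv2.resize(t[245:295,315:365],(600,600),interpolation=cv2.INTER_CUBIC);cv2.imwrite("pics/crop5.png",b)
E
```

```text
extent [-74.6 -69.9] [-30.  -27.6] want x -72..-30, y -70..-30 [329. 260.] [347. 280.]
```

View pics/crop5.png

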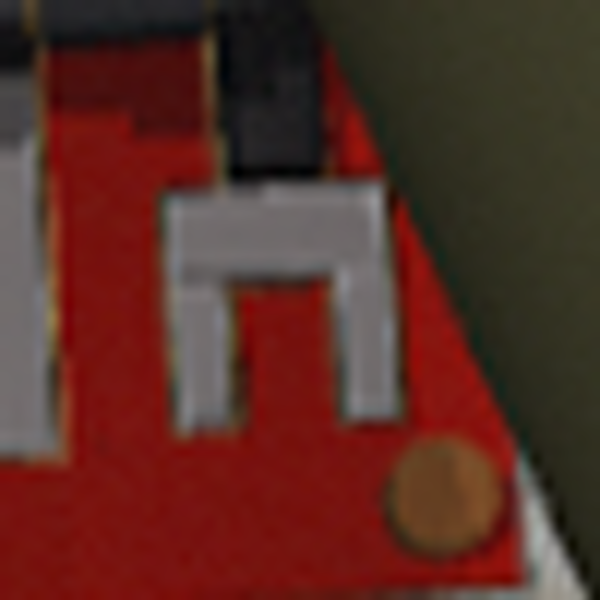

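The crop shows the prong tips at about (207,433) and (372,422), and the post's top centre at (445,497). Thin tan slivers at the left say the spanner is nearly in register.

```bash
python3 - <<'E'
from h import *
t0=np.array([.5648,-.0097]);a=np.radians(2.6);Rt=np.array([[np.cos(a),np.sin(a)],[-np.sin(a),np.cos(a)]])
f=lambda p,z:((plane("top",np.array(p)/12+[315,245]-.46,z)-t0)@Rt.T*1000).round(1).tolist()
print("prong tips centres",f([(207,433),(372,422)],.0473),"want (-72,-35) (-72,-65)")
print("head back corners",f([(163,195),(388,183)],.0473),"want (-30,-30) (-30,-70)")
print("post",f([(445,497)],.054),"nominal (-90,-75)")
print("caliper pocket end; tray edge",f([(65,460),(525,585)],.030))
E
```

```text
prong tips centres [[-74.9, -34.1], [-74.9, -63.7]] want (-72,-35) (-72,-65)
head back corners [[-31.4, -29.2], [-31.9, -70.0]] want (-30,-30) (-30,-70)
post [[-89.7, -75.2]] nominal (-90,-75)
caliper pocket end; tray edge [[-76.4, -8.5], [-104.6, -90.3]]
```

Request:
send_rows:
  xyz:
    - [-2, -0.6, 0]
    - [-2, -0.6, 0]
    - [-2, -0.6, 3]
    - [-2, -0.6, 5]
    - [-2, -0.6, 6]
    - [-2, -0.6, 7]
    - [-2, -0.6, 8]
    - [-2, -0.6, 9]
    - [-2, -0.6, 10]
    - [-2, -0.6, 10.5]
  dr:
    - [0, 0, 0]
    - [0, 0, 0]
    - [0, 0, 0]
    - [0, 0, 0]
    - [0, 0, 0]
    - [0, 0, 0]
    - [0, 0, 0]
    - [0, 0, 0]
    - [0, 0, 0]
    - [0, 0, 0]

```text
time: 19.82
position: [0.5892, -0.0594, 0.0576]
tool_rot: [0.071, -3.141, 0.0]
ft_force: [0.7, -0.3, -1.5]
grip_width: 0.206
grip_force: 24.9
```

Request:
send_rows:
  xyz:
    - [0, 0, 1]
    - [0, 0, 2]
    - [0, 0, 3]
    - [0, 0, 4]
    - [0, 0, 4.5]
    - [0, 0, 5]
    - [0, 0, 5.5]
    - [0, 0, 6]
    - [0, 0, 6]
    - [0, 0, 6]
  dr:
    - [0, 0, 0]
    - [0, 0, 0]
    - [0, 0, 0]
    - [0, 0, 0]
    - [0, 0, 0]
    - [0, 0, 0]
    - [0, 0, 0]
    - [0, 0, 0]
    - [0, 0, 0]
    - [0, 0, 0]

```text
time: 20.65
position: [0.5893, -0.0595, 0.0517]
tool_rot: [0.071, -3.141, 0.0]
ft_force: [-0.0, -0.1, -1.2]
grip_width: 0.206
grip_force: 24.9
```

Request:
send_rows:
  xyz:
    - [0, 0, 0.3]
    - [0, 0, 0.6]
    - [0, 0, 0.9]
    - [0, 0, 0.9]
    - [0, 0, 0.9]
    - [0, 0, 0.9]
    - [0, 0, 0.9]
    - [0, 0, 0.9]
    - [0, 0, 0.9]
    - [0, 0, 0.9]
  dr:
    - [0, 0, 0]
    - [0, 0, 0]
    - [0, 0, 0]
    - [0, 0, 0]
    - [0, 0, 0]
    - [0, 0, 0]
    - [0, 0, 0]
    - [0, 0, 0]
    - [0, 0, 0]
    - [0, 0, 0]

```text
time: 21.48
position: [0.5894, -0.0595, 0.0512]
tool_rot: [-0.071, 3.141, -0.0]
ft_force: [-2.8, -0.8, 5.6]
grip_width: 0.204
grip_force: 24.9
```

Request:
send_rows:
  xyz:
    - [0, 0, 0]
    - [0, 0, 0]
    - [0, 0, 0]
    - [0, 0, 0]
    - [0, 0, -5]
    - [0, 0, -20]
    - [0, 0, -50]
    - [0, 0, -80]
    - [0, 0, -110]
    - [0, 0, -110]
  dr:
    - [0, 0, 0]
    - [0, 0, 0]
    - [0, 0, 0]
    - [0, 0, 0]
    - [0, 0, 0]
    - [0, 0, 0]
    - [0, 0, 0]
    - [0, 0, 0]
    - [0, 0, 0]
    - [0, 0, 0]
  jaw: 34

```text
time: 22.32
position: [0.593, -0.0584, 0.1682]
tool_rot: [-0.072, 3.131, -0.002]
ft_force: [1.5, 1.3, 0.1]
grip_width: 0.388
grip_force: 0.0
```

Request:
send_rows:
  xyz:
    - [11.3, -23.7, 0]
    - [22.7, -47.3, 0]
    - [34, -71, 0]
    - [45.4, -94.6, 0]
    - [56.7, -118, 0]
    - [68, -142, 0]
    - [79.4, -166, 0]
    - [90.8, -189, 0]
    - [102, -213, 0]
    - [113.5, -236.6, 0]
  dr:
    - [0, 0, 0.12]
    - [0, 0, 0.24]
    - [0, 0, 0.36]
    - [0, 0, 0.48]
    - [0, 0, 0.6]
    - [0, 0, 0.72]
    - [0, 0, 0.84]
    - [0, 0, 0.96]
    - [0, 0, 1.08]
    - [0, 0, 1.2]
  jaw: 45

```text
time: 23.15
position: [0.4863, -0.3019, 0.162]
tool_rot: [1.721, 2.626, -0.0]
ft_force: [0.4, -0.3, -0.9]
grip_width: 0.516
grip_force: 0.0
```

Request:
send_rows:
  xyz:
    - [0, 0, 30]
    - [0, 0, 60]
    - [0, 0, 70]
    - [0, 0, 70]
    - [0, 0, 70]
    - [0, 0, 70]
    - [0, 0, 70]
    - [0, 0, 70]
    - [0, 0, 70]
    - [0, 0, 70]
  dr:
    - [0, 0, 0.069]
    - [0, 0, 0.069]
    - [0, 0, 0.069]
    - [0, 0, 0.069]
    - [0, 0, 0.069]
    - [0, 0, 0.069]
    - [0, 0, 0.069]
    - [0, 0, 0.069]
    - [0, 0, 0.069]
    - [0, 0, 0.069]

```text
time: 23.98
position: [0.4869, -0.3011, 0.0915]
tool_rot: [1.804, 2.571, -0.0]
ft_force: [-0.5, -0.3, 0.1]
grip_width: 0.518
grip_force: 0.0
```

```bash
python3 - <<'E'
from h import *
move([.4862,-.301,.031],19.9)
i=cv2.cvtColor(get_image("scene"),cv2.COLOR_RGB2BGR);t=cv2.cvtColor(get_image("top"),cv2.COLOR_RGB2BGR)
cv2.imwrite("pics/top6.png",t);cv2.imwrite("pics/scene6.png",i)
z=lambda i,x,y:cv2.resize(i[y:y+100,x:x+130],(390,300),interpolation=cv2.INTER_CUBIC)
cv2.imwrite("pics/crop6.png",np.vstack([np.hstack([z(i,250,205),z(t,260,200)]),np.hstack([z(i,190,130),z(t,385,235)])]))
E
```

```text
shift [ 0.4 -0.7 60.5] dr [ 0.     0.001 -0.   ] cur yaw 19.9 at [ 0.4869 -0.3011  0.0915] t 23.98
```

View pics/crop6.png

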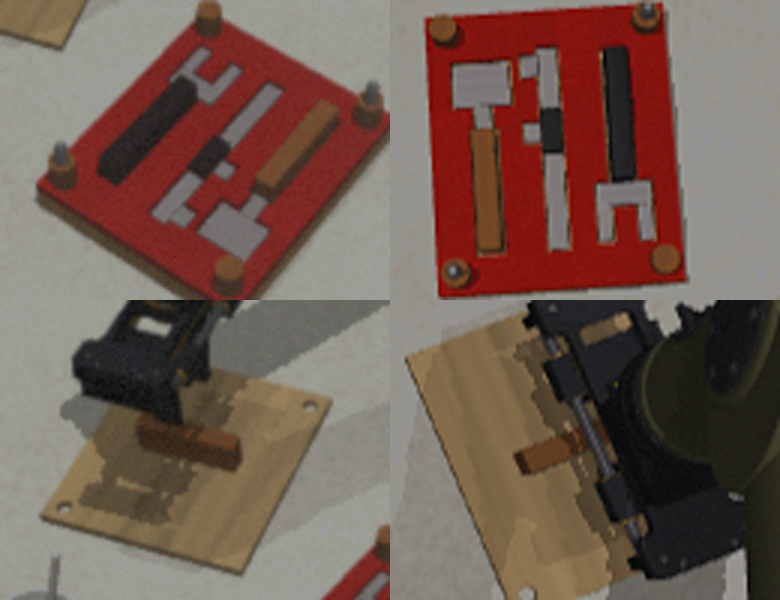

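Both tools lie flat in their cut-outs and let go; the gripper is over the cover's bar. Go down and grip.

Request:
send_rows:
  xyz:
    - [0.4, -0.5, 25]
    - [0.4, -0.5, 40]
    - [0.4, -0.5, 50]
    - [0.4, -0.5, 57]
    - [0.4, -0.5, 60.5]
    - [0.4, -0.5, 60.5]
    - [0.4, -0.5, 60.5]
    - [0.4, -0.5, 60.5]
    - [0.4, -0.5, 60.5]
    - [0.4, -0.5, 60.5]
  dr:
    - [0, 0, 0]
    - [0, 0, 0]
    - [0, 0, 0]
    - [0, 0, 0]
    - [0, 0, 0]
    - [0, 0, 0]
    - [0, 0, 0]
    - [0, 0, 0]
    - [0, 0, 0]
    - [0, 0, 0]

```text
time: 24.92
position: [0.4864, -0.301, 0.031]
tool_rot: [1.804, 2.571, -0.0]
ft_force: [0.7, 0.2, -0.1]
grip_width: 0.517
grip_force: 0.0
```

Request:
send_rows:
  xyz:
    - [0, 0, 0]
    - [0, 0, 0]
    - [0, 0, 0]
    - [0, 0, 0]
    - [0, 0, 0]
    - [0, 0, 0]
    - [0, 0, 0]
    - [0, 0, 0]
    - [0, 0, 0]
    - [0, 0, 0]
  dr:
    - [0, 0, 0]
    - [0, 0, 0]
    - [0, 0, 0]
    - [0, 0, 0]
    - [0, 0, 0]
    - [0, 0, 0]
    - [0, 0, 0]
    - [0, 0, 0]
    - [0, 0, 0]
    - [0, 0, 0]
  jaw: 8
  grip_force: 45

```text
time: 25.75
position: [0.4861, -0.3008, 0.0304]
tool_rot: [1.804, 2.572, -0.0]
ft_force: [-0.6, -0.2, 0.2]
grip_width: 0.202
grip_force: 45.0
```

```bash
python3 - <<'E'
from h import *
s=get_state();print(s["position"].round(4),s["grip_width"]*87)
move([.4862,-.301,.031],19.9)
t=cv2.imread("pics/top6.png");H,S,V=cv2.cvtColor(t,cv2.COLOR_BGR2HSV).astype(int).transpose(2,0,1)
t0=np.array([.565,-.010]);a=np.radians(2.6);R=np.array([[np.cos(a),-np.sin(a)],[np.sin(a),np.cos(a)]])
P=[];N=[]
for x,y in((90,75),(90,-75),(-90,75),(-90,-75)):
    n=np.array([x,y])/1000;p=proj("top",[*(t0+R@n),.054])[0];u,v=p.round().astype(int)
    g=t[v-9:v+10,u-9:u+10].astype(int);h=H[v-9:v+10,u-9:u+10]
    m=((h>8)&(h<25)&(V[v-9:v+10,u-9:u+10]>75)).astype(np.uint8)
    c=big(m);(cx,cy),r=cv2.minEnclosingCircle(c.astype(np.float32));q=plane("top",[u-9+cx,v-9+cy],.054)[0]
    print((x,y),"r",round(r,1),"off mm",((q-(t0+R@n))*1000).round(1));P.append(q);N.append(n)
P=np.array(P);N=np.array(N);A=cv2.estimateAffinePartial2D(N,P)[0];print(A,np.degrees(np.arctan2(A[1,0],A[0,0])),np.hypot(A[0,0],A[1,0]))
E
```

```text
[ 0.4861 -0.3008  0.0304] 17.610838369277456
shift [-0.3  0.  -0.6] dr [ 0.  0. -0.] cur yaw 19.9 at [ 0.4861 -0.3008  0.0304] t 25.75
(90, 75) r 8.5 off mm [6.7 7.1]
(90, -75) r 11.0 off mm [ 5.6 -0.9]
(-90, 75) r 4.7 off mm [ 0.3 -0. ]
(-90, -75) r 4.6 off mm [0.6 0.3]
[[ 1.02818759 -0.05396236  0.56830254]
 [ 0.05396236  1.02818759 -0.00839105]] 3.004297425843811 1.0296026662466404
```

Request:
send_rows:
  xyz:
    - [0, 0, -1]
    - [0, 0, -4]
    - [0, 0, -10]
    - [0, 0, -20]
    - [0, 0, -35]
    - [0, 0, -52]
    - [0, 0, -68]
    - [0, 0, -82]
    - [0, 0, -92]
    - [0, 0, -95]
  dr:
    - [0, 0, 0]
    - [0, 0, 0]
    - [0, 0, 0]
    - [0, 0, 0]
    - [0, 0, 0]
    - [0, 0, 0]
    - [0, 0, 0]
    - [0, 0, 0]
    - [0, 0, 0]
    - [0, 0, 0]

```text
time: 26.58
position: [0.4872, -0.3013, 0.1281]
tool_rot: [1.802, 2.568, -0.001]
ft_force: [-0.1, -0.0, -3.1]
grip_width: 0.203
grip_force: 45.0
```

Request:
send_rows:
  xyz:
    - [12, 9, 0]
    - [37, 26, 0]
    - [66, 47, 0]
    - [98, 69, 0]
    - [130, 92, 0]
    - [162, 114, 0]
    - [192, 135, 0]
    - [217, 152, 0]
    - [234, 165, 0]
    - [246.5, 173.3, 0]
  dr:
    - [0, 0, 0.015]
    - [0, 0, 0.045]
    - [0, 0, 0.08]
    - [0, 0, 0.12]
    - [0, 0, 0.16]
    - [0, 0, 0.2]
    - [0, 0, 0.235]
    - [0, 0, 0.265]
    - [0, 0, 0.287]
    - [0, 0, 0.302]

```text
time: 27.42
position: [0.5652, -0.0063, 0.1253]
tool_rot: [-2.167, -2.273, -0.001]
ft_force: [-0.0, -1.1, -2.1]
grip_width: 0.202
grip_force: 45.0
```

Request:
send_rows:
  xyz:
    - [0, 0, 0]
    - [0, 0, 0]
    - [0, 0, 0]
    - [0, 0, 0]
    - [0, 0, 0]
    - [0, 0, 0]
    - [0, 0, 0]
    - [0, 0, 0]
    - [0, 0, 0]
    - [0, 0, 0]
  dr:
    - [0, 0, 0]
    - [0, 0, 0]
    - [0, 0, 0]
    - [0, 0, 0]
    - [0, 0, 0]
    - [0, 0, 0]
    - [0, 0, 0]
    - [0, 0, 0]
    - [0, 0, 0]
    - [0, 0, 0]

```text
time: 28.25
position: [0.5651, -0.0101, 0.1254]
tool_rot: [2.171, 2.271, -0.0]
ft_force: [0.4, 0.1, -2.6]
grip_width: 0.205
grip_force: 45.0
```

```bash
python3 - <<'E'
from h import *
move([.5652,-.0099,.112],2.6);print(get_state()["torque"].round(2))
E
python3 look.py 7 240 170 4
```

```text
shift [ 0.2  0.1 13.4] dr [ 0.  0. -0.] cur yaw 2.6 at [ 0.5651 -0.0101  0.1254] t 28.25
[-0.01 -0.16  0.03]
[ 0.5651 -0.0099  0.1254] [ 0.1  0.1 -2.6]
```

View pics/crop7.png

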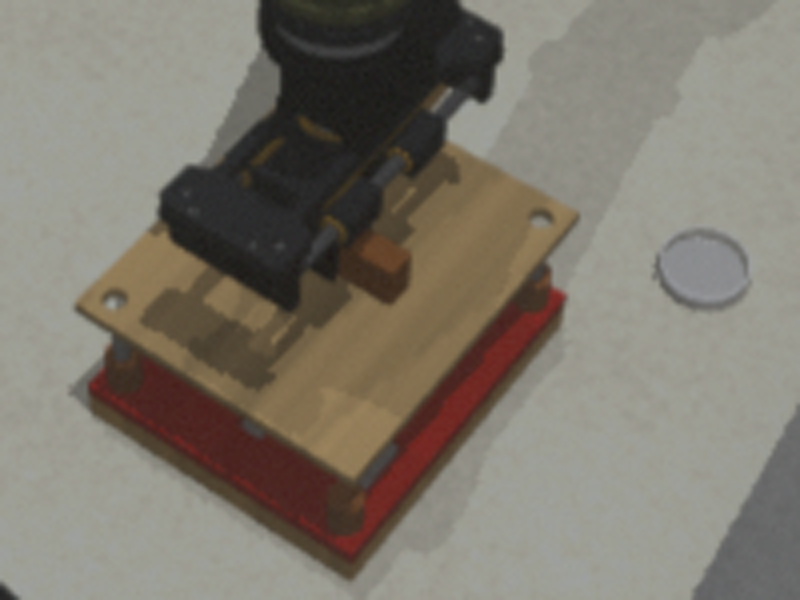

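The picture shows the cover level above the tray, holes at crop (115,300) and (540,219), right above the two pin posts. Lower slowly, watching the force.

Request:
send_rows:
  xyz:
    - [0.2, 0, 4]
    - [0.2, 0, 8]
    - [0.2, 0, 12]
    - [0.2, 0, 15]
    - [0.2, 0, 17]
    - [0.2, 0, 19]
    - [0.2, 0, 21]
    - [0.2, 0, 22]
    - [0.2, 0, 23]
    - [0.2, 0, 23]
  dr:
    - [0, 0, 0]
    - [0, 0, 0]
    - [0, 0, 0]
    - [0, 0, 0]
    - [0, 0, 0]
    - [0, 0, 0]
    - [0, 0, 0]
    - [0, 0, 0]
    - [0, 0, 0]
    - [0, 0, 0]

```text
time: 29.23
position: [0.565, -0.0098, 0.1022]
tool_rot: [-2.171, -2.271, 0.0]
ft_force: [-0.1, 0.7, -2.8]
grip_width: 0.203
grip_force: 45.0
```

Request:
send_rows:
  xyz:
    - [0, 0, 0.7]
    - [0, 0, 1.4]
    - [0, 0, 2.1]
    - [0, 0, 2.8]
    - [0, 0, 3.5]
    - [0, 0, 4.2]
    - [0, 0, 4.8]
    - [0, 0, 5.4]
    - [0, 0, 6]
    - [0, 0, 6]
  dr:
    - [0, 0, 0]
    - [0, 0, 0]
    - [0, 0, 0]
    - [0, 0, 0]
    - [0, 0, 0]
    - [0, 0, 0]
    - [0, 0, 0]
    - [0, 0, 0]
    - [0, 0, 0]
    - [0, 0, 0]

```text
time: 30.07
position: [0.5651, -0.0098, 0.0962]
tool_rot: [-2.171, -2.271, 0.0]
ft_force: [0.7, 0.1, -2.5]
grip_width: 0.205
grip_force: 45.0
```

Request:
send_rows:
  xyz:
    - [0, 0, 0.7]
    - [0, 0, 1.4]
    - [0, 0, 2.1]
    - [0, 0, 2.8]
    - [0, 0, 3.5]
    - [0, 0, 4.2]
    - [0, 0, 4.8]
    - [0, 0, 5.4]
    - [0, 0, 6]
    - [0, 0, 6]
  dr:
    - [0, 0, 0]
    - [0, 0, 0]
    - [0, 0, 0]
    - [0, 0, 0]
    - [0, 0, 0]
    - [0, 0, 0]
    - [0, 0, 0]
    - [0, 0, 0]
    - [0, 0, 0]
    - [0, 0, 0]

```text
time: 30.9
position: [0.5651, -0.0098, 0.0902]
tool_rot: [-2.171, -2.271, 0.0]
ft_force: [0.3, 1.0, -2.9]
grip_width: 0.201
grip_force: 45.0
```

Request:
send_rows:
  xyz:
    - [0, 0, 0.7]
    - [0, 0, 1.4]
    - [0, 0, 2.1]
    - [0, 0, 2.7]
    - [0, 0, 3.3]
    - [0, 0, 3.9]
    - [0, 0, 4.4]
    - [0, 0, 4.8]
    - [0, 0, 5]
    - [0, 0, 5]
  dr:
    - [0, 0, 0]
    - [0, 0, 0]
    - [0, 0, 0]
    - [0, 0, 0]
    - [0, 0, 0]
    - [0, 0, 0]
    - [0, 0, 0]
    - [0, 0, 0]
    - [0, 0, 0]
    - [0, 0, 0]

```text
time: 31.73
position: [0.5651, -0.0098, 0.0853]
tool_rot: [2.171, 2.271, -0.0]
ft_force: [0.1, 0.6, -2.4]
grip_width: 0.205
grip_force: 45.0
```

Request:
send_rows:
  xyz:
    - [0, 0, 0.3]
    - [0, 0, 0.6]
    - [0, 0, 0.9]
    - [0, 0, 1.1]
    - [0, 0, 1.1]
    - [0, 0, 1.1]
    - [0, 0, 1.1]
    - [0, 0, 1.1]
    - [0, 0, 1.1]
    - [0, 0, 1.1]
  dr:
    - [0, 0, 0]
    - [0, 0, 0]
    - [0, 0, 0]
    - [0, 0, 0]
    - [0, 0, 0]
    - [0, 0, 0]
    - [0, 0, 0]
    - [0, 0, 0]
    - [0, 0, 0]
    - [0, 0, 0]

```text
time: 32.57
position: [0.5651, -0.0098, 0.0844]
tool_rot: [2.171, 2.271, -0.0]
ft_force: [-1.6, -0.2, 0.4]
grip_width: 0.204
grip_force: 45.0
```

Request:
send_rows:
  xyz:
    - [0, 0, 0.2]
    - [0, 0, 0.4]
    - [0, 0, 0.4]
    - [0, 0, 0.4]
    - [0, 0, 0.4]
    - [0, 0, 0.4]
    - [0, 0, 0.4]
    - [0, 0, 0.4]
    - [0, 0, 0.4]
    - [0, 0, 0.4]
  dr:
    - [0, 0, 0]
    - [0, 0, 0]
    - [0, 0, 0]
    - [0, 0, 0]
    - [0, 0, 0]
    - [0, 0, 0]
    - [0, 0, 0]
    - [0, 0, 0]
    - [0, 0, 0]
    - [0, 0, 0]

```text
time: 33.4
position: [0.5652, -0.0098, 0.0843]
tool_rot: [2.171, 2.271, -0.001]
ft_force: [-2.9, -1.3, 5.3]
grip_width: 0.203
grip_force: 45.0
```

The cover is down at the expected height, with its weight taken by the posts. Release, rise straight up, and check.

Request:
send_rows:
  xyz:
    - [0, 0, 0]
    - [0, 0, 0]
    - [0, 0, 0]
    - [0, 0, 0]
    - [0, 0, 0]
    - [0, 0, -4]
    - [0, 0, -12]
    - [0, 0, -30]
    - [0, 0, -60]
    - [0, 0, -90]
  dr:
    - [0, 0, 0]
    - [0, 0, 0]
    - [0, 0, 0]
    - [0, 0, 0]
    - [0, 0, 0]
    - [0, 0, 0]
    - [0, 0, 0]
    - [0, 0, 0]
    - [0, 0, 0]
    - [0, 0, 0]
  jaw: 40

```text
time: 34.23
position: [0.5645, -0.0096, 0.1748]
tool_rot: [-2.169, -2.27, 0.001]
ft_force: [1.2, -1.3, 0.2]
grip_width: 0.462
grip_force: 0.0
```

Request:
send_rows:
  xyz:
    - [-30, 0, -30]
    - [-70, 0, -50]
    - [-110, 0, -60]
    - [-150, 0, -60]
    - [-190, 0, -60]
    - [-230, 0, -60]
    - [-260, 0, -60]
    - [-260, 0, -60]
    - [-260, 0, -60]
    - [-260, 0, -60]
  dr:
    - [0, 0, 0]
    - [0, 0, 0]
    - [0, 0, 0]
    - [0, 0, 0]
    - [0, 0, 0]
    - [0, 0, 0]
    - [0, 0, 0]
    - [0, 0, 0]
    - [0, 0, 0]
    - [0, 0, 0]

```text
time: 35.07
position: [0.5771, -0.2683, 0.2344]
tool_rot: [-2.17, -2.272, -0.002]
ft_force: [0.6, -0.1, 0.4]
grip_width: 0.463
grip_force: 0.0
```

```bash
python3 - <<'E'
from h import *
s=get_state();print(s["position"].round(3),s["ft_force"].round(1))
cen={}
for n,b in(("top",(255,185,385,315)),("scene",(240,180,395,315))):
    i=cv2.cvtColor(get_image(n),cv2.COLOR_RGB2BGR);cv2.imwrite(f"pics/{n}8.png",i)
    H,S,V=cv2.cvtColor(i,cv2.COLOR_BGR2HSV).astype(int).transpose(2,0,1)
    m=box(V.shape,*b)&(S>70)&(H>11)&(H<28)&(V>80);r=rect(n,big(m),.062);cen[n]=proj(n,[*r[0],.062])[0];print(n,r)
    # corners by hull
    q=cv2.boxPoints(cv2.minAreaRect((plane(n,big(m),.062)*1000).astype(np.float32)));print(q.round(0).tolist())
print(tri(cen["top"],cen["scene"]))
E
```

```text
[ 0.577 -0.268  0.234] [ 0.6 -0.1  0.4]
top (array([ 0.56404333, -0.01100591]), 210.51368713378906, 180.56045532226562, 2.581014633178711)
[[455.0, 74.0], [463.0, -106.0], [673.0, -96.0], [665.0, 84.0]]
scene (array([ 0.56653406, -0.00972552]), 211.95997619628906, 180.87989807128906, 2.3879737854003906)
[[457.0, 76.0], [464.0, -105.0], [676.0, -96.0], [669.0, 85.0]]
[ 0.56466106 -0.0110714   0.05883373]
```

The cover measures 210.5 × 180.6 mm at its seat height, square to the tray in both views, so it sits level.

```bash
python3 -c "
from bench import *
print(close_job())"
```

```text
the job is handed in; nothing more can be done
None
```

The scraper and the spanner lie home in their cut-outs and were let go, then the cover was set level over both pins; the job was handed in at about 35 s of the 72 s allowed.

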